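# Tighten the vise pedestal's recessed screw with the hex key

## Robot

A 6-joint arm with a two-finger parallel gripper is mounted at the origin on the work surface. World frame = base frame: x ahead of the robot, y to its left, z up, the work surface at z = 0. Lengths are in m, angles in rad, forces in N, time in s.
With the tool pointing down it reaches from about 0.275 to 0.825 m from the base axis. Payload 4.9 kg.
Tool frame: the origin (TCP) lies where the fingers leave the gripper's body, on its centre line; the fingertips stand 73 mm ahead of it and the grasp point (between the pads) lies 54 mm ahead of it; z points along the fingers, y is the line along which they close (so a half turn about z gives the same grasp; the last joint's range is limited). The gripper opens to 85 mm and grips with 20 to 120 N. Pads are 22 mm wide; open, the fingers measure 114 mm over their backs; the gripper's body (76 mm by 85 mm) begins 54 mm behind the grasp point. The pads swing forward as they close: fully open they stand 13 mm farther back than shut.
Start: joints at [1.173, 0.326, -0.193, 1.052, 0, 1.437], TCP at [0.143, 0.531, 0.304] pointing down, gripper open.
Joint ranges: [-2.65, 2.65], [-0.97, 1.79], [-1.3, 1.35], [-1.93, 2.1], [-1.47, 1.37], [-3.14, 3.14]. Speed limits (rad/s): [2.57, 2.57, 3.14, 3.14, 3.14, 3.14].

## Interface

Orientations are given as a unit quaternion [x, y, z, w].
In Python, from plant import env gives the robot as it stands. The module is installed in compiled form; this text tells all that it offers.
- The arm moves only by the tool servo_tool, never from a script. Its argument "increments" is a list of rows, each a list of 7 numbers: the shift along the tool's x, y, z in m, then the turn, a rotation vector about the tool's x, y, z in rad, then the finger opening in m, from 0 to 0.0854. A call has 1 to 12 rows; each row is the pose to reach, as a shift and turn from the pose commanded when the call began, along the tool's axes at that moment; what a row does not reach only later rows make up. A row lasts 1/10 s, in which the tool goes at most 50 mm and 8.59 degrees, less where a joint would pass 70% of its speed; a pose out of reach is approached as far as the arm can. A call with a gripper value outside its range is refused whole. The fingers move at their own pace and stop on an object; "force" is the grip in N (left out, the last holds). Time passes only in rows, so rows that repeat a pose let the fingers close. It gives the time, the measured TCP pose, the force, the opening and the grip force at its end, in the units of the state.
- env.read_state(): the state, without advancing time (a new reading comes with each control period).
- env.get_image(name): name is "side" or "top" or "wrist"; returns a dict with "color" (420x560x3 uint8, blue, green, red), "mtx" (3x3 intrinsics, pixels), "view" (4x4, takes a point from world to camera coordinates); the wrist camera has in their place "T_tool_cam" (4x4, takes a point from camera to tool coordinates, whose origin is the TCP and whose axes are the flange's). Camera axes: x right, y up, looking along -z (the intrinsics and any distortion apply to the point x, -y, -z); pixel columns grow to the right and rows downward; lengths in m; the calibration is good to about 2 mm. A picture is of the moment at which its call begins: read the wrist's pose just before it. There is no depth.
- env.sign_off(): hands the job in; it is judged then, once.
Trained networks look in the newest picture that a camera, given by its name, has taken for a name from the list of things; names that differ only in an ending like _2 or _b are one class to them, and where a whole thing is asked for, a point or a joint stands for the part that bears it (a point fixed in the world has none). Each returns a list of dicts, best first, with "p" (0 to 1); they miss things now and then, are a little off and sometimes report something else, mostly with a low value. They report only what shows in the picture. A call takes as long as a camera call.
- env.regions_of(thing, camera): "pixels" (420x560 bool, what is visible of it).
- env.landmark_of(thing, camera): "point" ([x, y, z] in m, in world coordinates, good to about 4 mm: a listed point, or the origin of a listed thing).
The state is a dict: "t": time; "qpos": joint angles; "dq": joint speeds; "effort": joint torques, N m; "eef_pos": TCP position; "eef_rot": TCP orientation; "force": force on the tool from outside, world axes, zero at the start; "ft_torque": the same for the moment, N m; "finger_gap": finger opening in m; "grip_force": force on a finger pad.
Only numpy, scipy, OpenCV 4.12 (cv2) and the standard library are available. Lean on these libraries where they do the work, as an engineer would, in place of code of your own. Each camera call takes 0.05 s, during which the arm holds its last target. There are 200 camera calls.

## Task

Take the orange-handled hex key out of the wooden rack and seat it fully home in the recessed hex socket of the vise pedestal's big clamp screw, without turning the screw yet. Then turn the screw clockwise with the key until it stops, which brings the red mark on the screw to the black mark on the rim around it, and let go, leaving the key standing in the screw. Leave the blue-handled tool in the rack.

Things in the scene. Friction and masses are not known exactly. Their poses are not given: they have to be found in the camera images.
- key: Orange T-handled hex key, 160 g, upright in a rack hole. Origin: centre of its lower tip; z up the shank. Handle bar along its y: 80 long (y), 18 thick (x), 22 high, centre 86 above the origin; grip across the 18. Steel hex shank 14 across flats, 75 below the bar, a corner pointing along x (and every 60 degrees), last 8 tapering to a 9 tip. All mm.
- driver: Blue T-handled nut driver, round dark 16 mm shank: the wrong tool; handle, origin and axes as the key's. It and the key stand, loosely, in either hole of a fixed wooden rack 70 x 190 x 50 mm high, holes 110 mm apart, 40 mm deep (tips 10 mm above the table; lift 45 mm to clear). Rack and pedestal swap sides.
- socket (a point): Centre of the clamp screw's steel top face (48 mm across, 50 mm above the table, flush in a 68 mm aluminium boss). Turns with the screw: z up, x to the red mark; a hex corner also points along x (and every 60 degrees). An 8 mm deep countersink narrows from 27 to 15 mm, then a hex 15.2 mm across flats; floor 29 mm below the face. Play of the key: 10 degrees each way.
- screw (a joint): Turn of the clamp screw, rad: grows clockwise seen from above, about the upright axis through socket. Range 0 to 1.4, starts at 0 to 0.4, hard stop (tight) at 1.4; friction about 0.06 N m, stays where left. Its fixed dark pedestal plate, 250 x 120 x 15 mm, reaches 190 mm beyond it, away from the robot; the vise's stem, 170 mm tall, stands 160 mm from the axis.

How it is judged:
On the way, in this order (a step that is already met when the one before it is completed fails the run):
1. the key stands fully home in the socket, the screw not yet turned (still below 0.65 rad) (horizontal distance between key and socket below 0.006 m and z of key in the frame of socket below -0.023 m and angle between key's own z axis and vertical below 0.17 rad and value of joint screw below 0.65 rad), for 0.2 s.
2. the screw is turned clockwise to within 0.3 rad of its stop with the key home in it (horizontal distance between key and socket below 0.006 m and z of key in the frame of socket below -0.023 m and angle between key's own z axis and vertical below 0.17 rad and value of joint screw above 1.1 rad), for 0.2 s.
At the end, for the whole second after the job is handed in: The key stands at rest in the screw: its tip within 6 mm of the socket's axis and at least 23 mm below the top face (floor at 29 mm), leaning less than 10 degrees; the screw is within 0.3 rad of its stop (joint above 1.1); the blue tool is within 20 mm of where it stood (all of step 2 and linear speed of key below 0.02 m/s and distance of driver from where it was at the start of the episode below 0.02 m); the robot touches nothing.
It fails at once if the blue tool is pulled out of its hole or knocked about (moved over 30 mm) (distance of driver from where it was at the start of the episode above 0.03 m).
It also fails if it takes over 45 s, if anything falls off the work surface, if the arm or the gripper's body presses on something with over 40 N, if the wrist force passes 120 N, or if a joint passes its speed limit or range.

## Working session

There is one attempt and no reset: what is moved stays moved. The work goes in short steps, Python scripts to look and compute and a tool call to move; the robot and the scene stay as the last step left them, time stands still between calls to the robot, and variables do not carry over. Pictures are saved under pics/ and viewed, at most 11 in all, crops included, and the job is handed in when it is done.

Besides the shell and the picture viewer there is one more tool, called after "Emit:" by a JSON object that holds its "api" and its "payload", one argument or row to a line. servo_tool: Moves the arm, as the interface text tells. Its arguments: {"type":"object","properties":{"increments":{"type":"array","items":{"type":"array","items":{"type":"number"}}},"force":{"type":"number"}},"required":["increments"]}

```bash
mkdir -p pics
python3 - <<'E'
from plant import env
import cv2,numpy as np
s=env.read_state();print(s)
ims=[]
for c in ["top","side"]:
    im=env.get_image(c);cv2.imwrite(f"pics/{c}0.png",im["color"])
    for th in ["key","driver","socket"]:
        for d in env.landmark_of(th,c)[:2]: print(c,th,np.round(d["point"],4),d["p"])
    print(im["mtx"].tolist(),np.round(im["view"],4).tolist())
E
```

```text
{'t': 0.0, 'qpos': array([ 1.17280644e+00,  3.26953296e-01, -1.93598018e-01,  1.05198737e+00,
        1.51413420e-05,  1.43662823e+00]), 'dq': array([ 6.94255508e-04, -1.27686961e-03, -8.25071546e-04, -7.12938171e-04,
       -2.37656813e-05, -2.11117269e-03]), 'effort': array([-1.97479538e-03, -4.43400335e+01,  2.62441868e+01,  1.54212245e-02,
       -3.31109050e-04, -8.53550084e-07]), 'eef_pos': array([0.14321368, 0.53055172, 0.30309123]), 'eef_rot': array([ 1.31528633e-01,  9.91311989e-01, -8.38528014e-04, -2.36380359e-04]), 'force': array([-0.19601506, -0.15559748, -0.12113087]), 'ft_torque': array([0.00337305, 0.00503743, 0.01101437]), 'grip_force': 0.0, 'finger_gap': 0.085266468684273}
top key [0.5145 0.1336 0.0093] 0.76
top driver [0.5357 0.2397 0.0128] 0.85
top socket [ 0.5074 -0.1468  0.0436] 0.79
[[415.69128273116075, 0.0, 279.52023003234893], [0.0, 415.69128273116075, 210.78397940236744], [0.0, 0.0, 1.0]] [[0.0003, -0.9999, 0.0157, -0.0277], [0.9987, 0.0011, 0.0506, -0.5113], [-0.0506, 0.0157, 0.9986, -0.753], [0.0, 0.0, 0.0, 1.0]]
side socket [ 0.5136 -0.1447  0.0475] 0.68
[[389.2047739735717, 0.0, 284.36517069951486], [0.0, 389.2047739735717, 209.74984786646607], [0.0, 0.0, 1.0]] [[-0.9975, -0.0709, -0.0078, 0.5323], [0.0341, -0.57, 0.8209, -0.0761], [-0.0626, 0.8186, 0.571, -0.6643], [0.0, 0.0, 0.0, 1.0]]
```

View pics/top0.png

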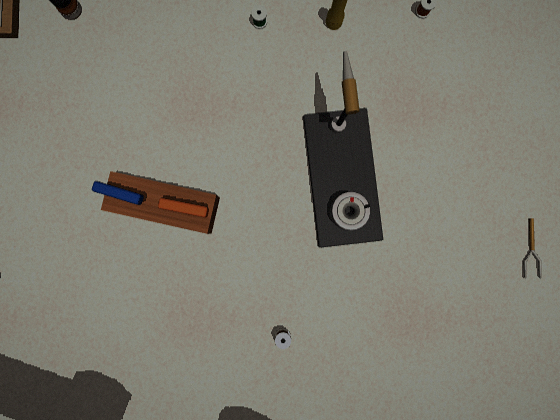

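View pics/side0.png

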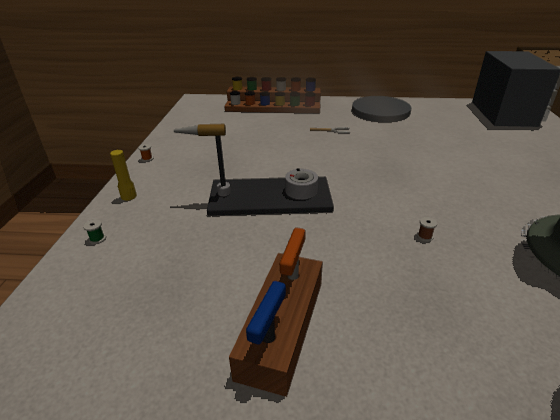

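The top view shows the orange bar from (160,203) to (207,211), with the blue bar to its left. The screw is at (351,211), its red mark at (352,199) and its black mark at (367,206). The side view agrees with this layout. I'll move above the key with the grasp yaw.

Emit:
{"api": "servo_tool", "payload": {
  "increments": [
    [-0.46,-0.285,0.02,0,0,-1.66,0.085],
    [-0.46,-0.285,0.02,0,0,-1.66,0.085],
    [-0.46,-0.285,0.02,0,0,-1.66,0.085],
    [-0.46,-0.285,0.02,0,0,-1.66,0.085],
    [-0.46,-0.285,0.02,0,0,-1.66,0.085],
    [-0.46,-0.285,0.02,0,0,-1.66,0.085],
    [-0.46,-0.285,0.02,0,0,-1.66,0.085],
    [-0.46,-0.285,0.02,0,0,-1.66,0.085],
    [-0.46,-0.285,0.02,0,0,-1.66,0.085],
    [-0.46,-0.285,0.02,0,0,-1.66,0.085],
    [-0.46,-0.285,0.02,0,0,-1.66,0.085],
    [-0.46,-0.285,0.02,0,0,-1.66,0.085]
  ]
}}

```text
t: 1.6
eef_pos: [0.5088, 0.1406, 0.2843]
eef_rot: [-0.621, 0.783, -0.0, 0.0]
force: [0.7, 0.9, 0.4]
finger_gap: 0.0849
grip_force: 0.0
```

```bash
cat > h.py <<'E'
from plant import env
import cv2,numpy as np
from scipy.spatial.transform import Rotation as R
def pose():
    s=env.read_state();T=np.eye(4);T[:3,:3]=R.from_quat(s["eef_rot"]).as_matrix();T[:3,3]=s["eef_pos"];return s,T
def shot(c):
    s,T=pose();im=env.get_image(c)
    im["c2w"]=T@np.asarray(im["T_tool_cam"]) if c=="wrist" else np.linalg.inv(im["view"]);return im
def plane(im,uv,z):
    uv=np.atleast_2d(uv).astype(float);K=im["mtx"];C=im["c2w"]
    d=np.c_[(uv[:,0]-K[0,2])/K[0,0],-(uv[:,1]-K[1,2])/K[1,1],-np.ones(len(uv))]@C[:3,:3].T
    return C[:3,3]+d*((z-C[2,3])/d[:,2])[:,None]
def bar(im,mask,z=0.096):
    n,l,st,_=cv2.connectedComponentsWithStats(mask.astype(np.uint8));k=1+np.argmax(st[1:,4])
    v,u=np.nonzero(l==k);P=plane(im,np.c_[u,v],z)[:,:2].astype(np.float32)
    return cv2.minAreaRect(P*1000)
def orange(im):
    h=cv2.cvtColor(im["color"],cv2.COLOR_BGR2HSV);return cv2.inRange(h,(5,200,120),(14,255,255))>0
E
python3 - <<'E'
from h import *
s,T=pose();print(s["t"],s["eef_pos"],s["qpos"]);print(T.round(3))
im=shot("wrist");cv2.imwrite("pics/w1.png",im["color"]);print(im["c2w"].round(3))
for z in(.096,.107):
  for m in [orange(im)]+[d["pixels"] for d in env.regions_of("key","wrist")[:1]]: print(z,bar(im,m,z),m.sum())
for d in env.landmark_of("key","wrist")[:2]: print(d)
t=shot("top")
for m in [d["pixels"] for d in env.regions_of("key","top")[:1]]: print("top",bar(t,m,.107),m.sum())
E
```

```text
1.6 [0.50878063 0.14061077 0.28433934] [ 1.29656058e-01  2.99342009e-01 -2.82764705e-01  9.88183101e-01
  2.10894400e-04 -1.21144419e+00]
[[-0.228 -0.974  0.     0.509]
 [-0.974  0.228  0.     0.141]
 [-0.    -0.    -1.     0.284]
 [ 0.     0.     0.     1.   ]]
[[-0.974 -0.22  -0.064  0.494]
 [ 0.229 -0.935 -0.272  0.072]
 [ 0.    -0.28   0.96   0.354]
 [ 0.     0.     0.     1.   ]]
0.096 ((513.606689453125, 130.62603759765625), (72.07591247558594, 17.210298538208008), 78.59439086914062) 1276
0.096 ((514.5656127929688, 134.47781372070312), (83.61881256103516, 19.670774459838867), 78.32842254638672) 2828
0.107 ((512.7653198242188, 128.11917114257812), (69.00757598876953, 16.477638244628906), 78.59452819824219) 1276
0.107 ((513.683349609375, 131.80699157714844), (80.05905151367188, 18.833423614501953), 78.32842254638672) 2828
{'point': [0.5152, 0.1366, 0.0071], 'p': 0.67}
top ((512.2138671875, 128.37738037109375), (79.9165267944336, 18.629016876220703), 79.0881576538086) 535
```

View pics/w1.png

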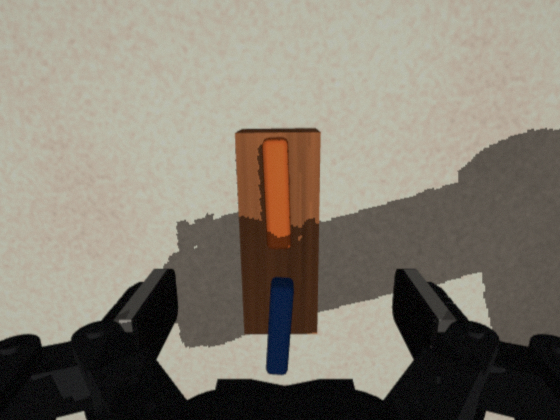

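The wrist view shows the orange bar centred at about (277,193), nearly aligned with the fingers. The blue bar is at (280,325), about 30 mm clear of it. I'll descend and grip.

Emit:
{"api": "servo_tool", "payload": {
  "increments": [
    [0.009,-0.007,0.03,0,0,-0.026,0.085],
    [0.009,-0.007,0.07,0,0,-0.026,0.06],
    [0.009,-0.007,0.11,0,0,-0.026,0.05],
    [0.009,-0.007,0.134,0,0,-0.026,0.05],
    [0.009,-0.007,0.134,0,0,-0.026,0.05],
    [0.009,-0.007,0.134,0,0,-0.026,0.0],
    [0.009,-0.007,0.134,0,0,-0.026,0.0],
    [0.009,-0.007,0.134,0,0,-0.026,0.0],
    [0.009,-0.007,0.134,0,0,-0.026,0.0],
    [0.009,-0.007,0.134,0,0,-0.026,0.0]
  ],
  "force": 50
}}

```text
t: 2.9
eef_pos: [0.5134, 0.1322, 0.1522]
eef_rot: [-0.629, 0.777, -0.0, 0.002]
force: [-1.6, 1.5, 7.6]
finger_gap: 0.017
grip_force: 50.5
```

Emit:
{"api": "servo_tool", "payload": {
  "increments": [
    [0,0,-0.02,0,0,0,0],
    [0,0,-0.05,0,0,0,0],
    [0,0,-0.09,0,0,0,0],
    [0,0,-0.11,0,0,0,0],
    [0,0,-0.11,0,0,0,0]
  ]
}}

```text
t: 3.4
eef_pos: [0.5145, 0.1319, 0.2641]
eef_rot: [-0.629, 0.777, -0.002, 0.003]
force: [0.6, -0.3, -2.4]
finger_gap: 0.0175
grip_force: 49.8
```

Run:
```python
from h import *
s,T=pose();print(s["t"],s["eef_pos"],s["force"],s["finger_gap"])
t=shot("top");
print([d for d in env.landmark_of("socket","top")[:2]])
u0,v0=352,211
c=cv2.resize(t["color"][v0-30:v0+30,u0-40:u0+40],(800,600),interpolation=cv2.INTER_CUBIC);cv2.imwrite("pics/t2.png",c)
si=shot("side");print("side",[d for d in env.landmark_of("socket","side")[:2]])
for th in("key",): print([d for d in env.landmark_of(th,"side")[:1]],[d for d in env.landmark_of(th,"top")[:1]])
c=si["color"][100:300,150:420];cv2.imwrite("pics/s2.png",cv2.resize(c,(800,592),interpolation=cv2.INTER_CUBIC))
h=cv2.cvtColor(t["color"],cv2.COLOR_BGR2HSV)
m=((h[...,0]<8)|(h[...,0]>172))&(h[...,1]>120)&(h[...,2]>60);m[:v0-25]=0;m[v0+25:]=0;m[:,:u0-25]=0;m[:,u0+25:]=0
v,u=np.nonzero(m);print("red",u.mean(),v.mean(),len(u),plane(t,[u.mean(),v.mean()],.05))
```

```text
3.4 [0.51452013 0.13190853 0.2641426 ] [ 0.64377279 -0.30829731 -2.44902543] 0.01749574395095694
[{'point': [0.5085, -0.147, 0.0476], 'p': 0.55}]
side []
[{'point': [0.5093, 0.1324, 0.1182], 'p': 0.65}] [{'point': [0.514, 0.1321, 0.1188], 'p': 0.85}]
red 351.6666666666667 199.0 18 [[ 0.53038579 -0.15384401  0.05      ]]
```

View pics/t2.png

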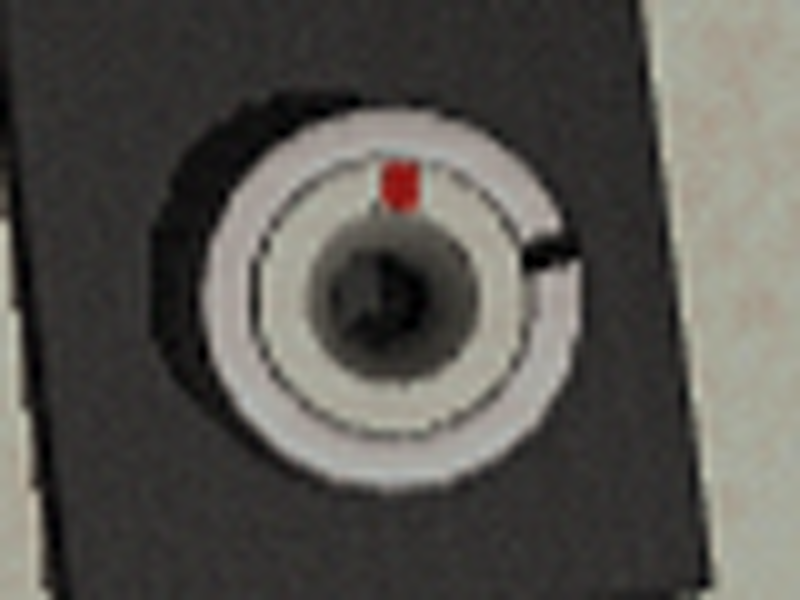

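View pics/s2.png

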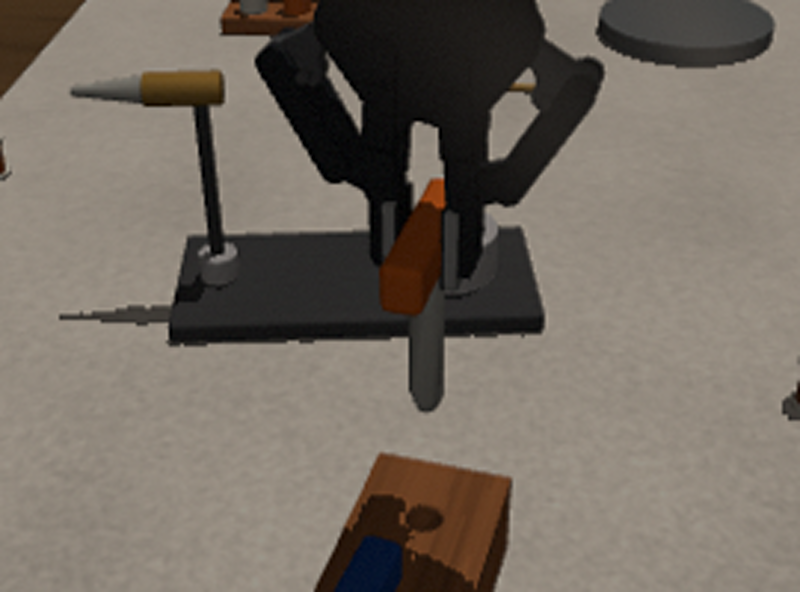

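The crop shows the screw centre at crop (393,297), the red mark about 3.6° clockwise of image up and the black mark about 74° clockwise. That puts the screw at about 0.17 rad now. The side view shows the key hanging straight in the grip. I'll carry it over the screw.

Emit:
{"api": "servo_tool", "payload": {
  "increments": [
    [0.04,-0.008,0.0,0,0,-0.147,0],
    [0.08,-0.016,0.0,0,0,-0.147,0],
    [0.12,-0.024,0.0,0,0,-0.147,0],
    [0.16,-0.032,0.01,0,0,-0.147,0],
    [0.2,-0.04,0.02,0,0,-0.147,0],
    [0.24,-0.048,0.03,0,0,-0.147,0],
    [0.26,-0.052,0.037,0,0,-0.147,0],
    [0.27,-0.054,0.037,0,0,-0.147,0],
    [0.276,-0.055,0.037,0,0,-0.147,0],
    [0.276,-0.055,0.037,0,0,-0.147,0],
    [0.276,-0.055,0.037,0,0,-0.147,0]
  ]
}}

```text
t: 4.8
eef_pos: [0.509, -0.1487, 0.2235]
eef_rot: [-0.685, 0.728, 0.0, 0.0]
force: [0.5, -0.3, -1.0]
finger_gap: 0.0174
grip_force: 49.7
```

Run:
```python
from h import *
s,T=pose();print(s["t"],s["eef_pos"],s["eef_rot"],s["force"],s["qpos"])
w=shot("wrist");cv2.imwrite("pics/w3.png",cv2.resize(w["color"],(784,588)))
for c in("wrist","top","side"):
    if c!="wrist": shot(c)
    for th in("key","socket"): print(c,th,[(d["point"],d["p"]) for d in env.landmark_of(th,c)[:1]])
np.save("w3.npy",w["c2w"]);np.save("K.npy",w["mtx"])
# where an ideal key tip should show
C=np.linalg.inv(w["c2w"])
for n,p in dict(tip=T@[0,0,.142,1],sock=[.511,-.1505,.05,1]).items():
    q=C@np.array(p);K=w["mtx"];print(n,p[:3],K[0,2]+K[0,0]*q[0]/-q[2],K[1,2]+K[1,1]*-q[1]/-q[2])
```

```text
4.8 [ 0.50897043 -0.14871469  0.22346279] [-6.85108021e-01  7.28441451e-01  4.57854928e-05  2.23952317e-04] [ 0.4796087  -0.29040401 -1.03437403] [-4.23722908e-01  3.59130732e-01 -3.65158638e-01  8.46420321e-01
  4.48885377e-04 -1.93322690e+00]
wrist key [([0.5109, -0.1477, 0.0805], 0.65)]
wrist socket []
top key []
top socket [([0.5093, -0.1478, 0.0456], 0.57)]
side key [([0.5079, -0.1506, 0.0784], 0.95)]
side socket [([0.5136, -0.1459, 0.0497], 0.77)]
tip [ 0.50900785 -0.14866165  0.0814628 ] 286.56243449045024 222.16759381815012
sock [0.511, -0.1505, 0.05] 283.2638593361866 205.34773703061302
```

View pics/w3.png

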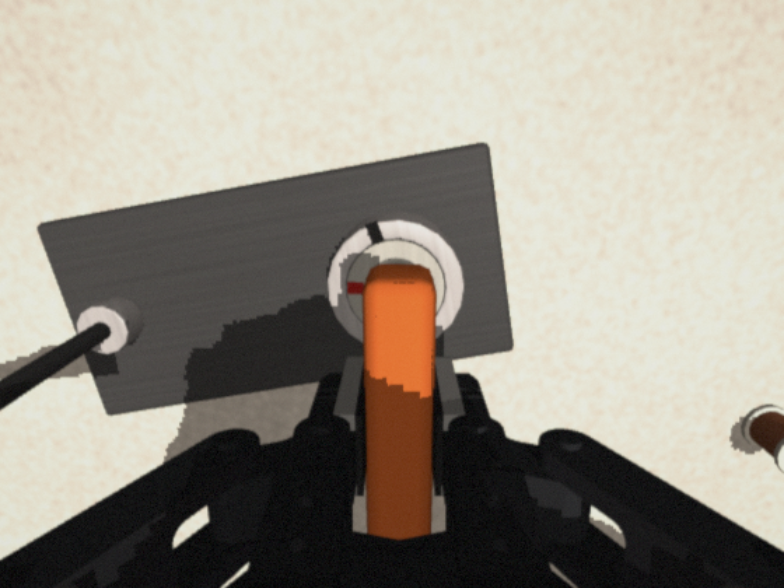

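The wrist view shows the screw's rim centred at about (283,204) in original pixels, and the top camera agrees: screw at about (0.511, -0.152). The bar hides the tip, so I'll work out where the bar sits along the pads.

Run:
```python
from h import *
s,T=pose();w=shot("wrist");K=w["mtx"];C=np.asarray(w["T_tool_cam"]);Ci=np.linalg.inv(C)
for x in(.04,-.04):
  for z in(.043,.045,.047,):
    q=Ci@[x,0,z,1];print(x,z,(K[0,2]+K[0,0]*q[0]/-q[2]).round(1),(K[1,2]+K[1,1]*q[1]/q[2]).round(1))
m=orange(w);
h=cv2.cvtColor(w["color"],cv2.COLOR_BGR2HSV);m=cv2.inRange(h,(4,150,50),(16,255,255))
v,u=np.nonzero(m);print(u.min(),u.max(),v.min(),v.max())
# profile down the middle of the bar to find the end edge of its top face
print(w["color"][180:216,285,2],w["color"][376:392,285,2])
print("rim at z=.05:",plane(w,[[282.9,203.6]],.05))
si=shot("side");r=env.regions_of("key","side")[0]["pixels"];v,u=np.nonzero(r)
print("side mask",[(k,u[v==k].mean().round(1),(v==k).sum()) for k in range(v.min(),v.max()+1,3)])
V=np.asarray(si["view"]);K=si["mtx"]
for z in (.14,.15,.142,.1,.12):
    q=V@T@[0,0,z,1];print(z,K[0,2]+K[0,0]*q[0]/-q[2],K[1,2]+K[1,1]*q[1]/q[2])
```

```text
0.04 0.043 288.4 201.2
0.04 0.045 288.3 199.6
0.04 0.047 288.3 198.1
-0.04 0.043 288.0 404.7
-0.04 0.045 287.9 400.6
-0.04 0.047 287.9 396.5
258 559 189 385
[212 215 214 215 210 177 119  99  99  94  98 102 105 106 109 112 112 117
 124 141 161 179 195 210 219 220 223 225 227 227 228 228 227 227 227 228] [116 117 118 116 117 117 114 115 104  70  25   7  18  12  12   9]
rim at z=.05: [[ 0.5110545  -0.15262891  0.05      ]]
side mask [(109, np.float64(305.0), np.int64(7)), (112, np.float64(304.0), np.int64(7)), (115, np.float64(303.5), np.int64(8)), (118, np.float64(303.0), np.int64(9)), (121, np.float64(302.5), np.int64(10)), (124, np.float64(302.0), np.int64(11)), (127, np.float64(302.0), np.int64(11)), (130, np.float64(302.0), np.int64(11)), (133, np.float64(302.0), np.int64(11)), (136, np.float64(303.0), np.int64(9)), (139, np.float64(303.0), np.int64(9)), (142, np.float64(303.0), np.int64(9)), (145, np.float64(303.0), np.int64(9)), (148, np.float64(303.0), np.int64(9)), (151, np.float64(303.0), np.int64(9)), (154, np.float64(302.5), np.int64(8)), (157, np.float64(302.5), np.int64(8)), (160, np.float64(303.0), np.int64(7)), (163, np.float64(303.0), np.int64(3))]
0.14 301.87448509966265 161.87474823689243
0.15 301.7838913838376 166.3402151704313
0.142 301.8562591631094 162.77312530720175
0.1 302.2506886534255 143.33124867614362
0.12 302.05975876409394 152.74239932461998
```

Emit:
{"api": "servo_tool", "payload": {
  "increments": [
    [0.0014,-0.002,0.015,0,0,0,0],
    [0.0014,-0.002,0.025,0,0,0,0],
    [0.0014,-0.002,0.025,0,0,0,0],
    [0.0014,-0.002,0.025,0,0,0,0]
  ]
}}

```text
t: 5.8
eef_pos: [0.5104, -0.1511, 0.198]
eef_rot: [-0.685, 0.729, 0.0, -0.0]
force: [-0.4, 0.3, -2.1]
finger_gap: 0.0174
grip_force: 49.6
```

Run:
```python
from h import *
s,T=pose();print(s["t"],s["eef_pos"],s["force"])
si=shot("side");cv2.imwrite("pics/s4.png",cv2.resize(si["color"][140:215,255:355],(800,600),interpolation=cv2.INTER_CUBIC))
V=np.asarray(si["view"]);K=si["mtx"]
def pr(p):
    q=V@np.r_[p,1];return np.round([8*(K[0,2]+K[0,0]*q[0]/-q[2]-255+.5),8*(K[1,2]+K[1,1]*q[1]/q[2]-140+.5)],0)
print("tip",pr((T@[0,0,.142,1])[:3]),"bar",pr((T@[0,0,.07,1])[:3]))
for p in([.511,-.150,.05],[.515,-.150,.05],[.511,-.145,.05]):
    a=np.linspace(0,6.283,60);c=np.array([pr(np.array(p)+[.034*np.cos(t),.034*np.sin(t),0]) for t in a]);print(p,pr(p),"rim box",c.min(0),c.max(0))
```

```text
5.8 [ 0.5104281  -0.15107492  0.19800929] [-0.43676407  0.27300183 -2.12604082]
tip [372. 272.] bar [376.  10.]
[0.511, -0.15, 0.05] [368. 295.] rim box [235. 230.] [503. 364.]
[0.515, -0.15, 0.05] [353. 294.] rim box [219. 230.] [487. 364.]
[0.511, -0.145, 0.05] [368. 305.] rim box [233. 239.] [503. 375.]
```

View pics/s4.png

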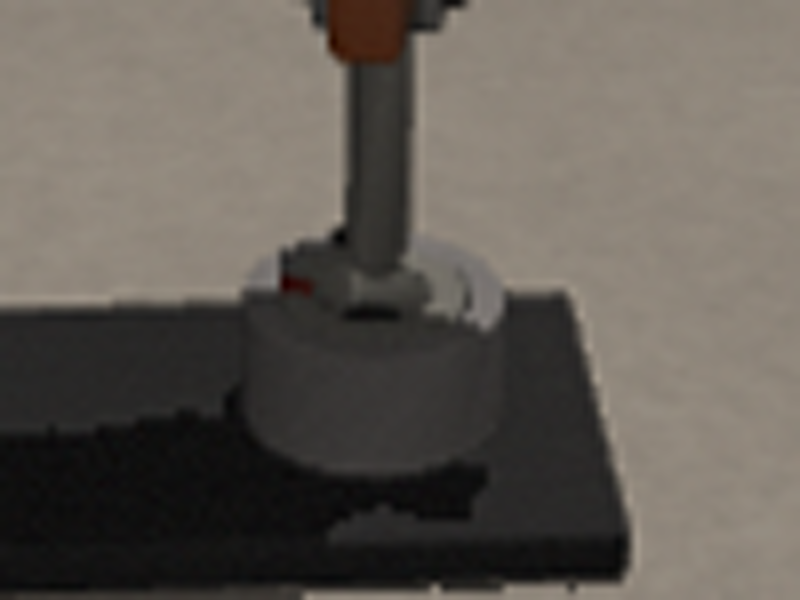

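In the side crop the rim spans columns 243–505 (centre 374) and the shank is centred at about 380. The socket is therefore about 1.5 mm further along +x, while y agrees. I'll shift and descend into the countersink, watching the force.

Emit:
{"api": "servo_tool", "payload": {
  "increments": [
    [-0.0006,-0.0014,0.0,0,0,0,0],
    [-0.0006,-0.0014,0.005,0,0,0,0],
    [-0.0006,-0.0014,0.009,0,0,0,0],
    [-0.0006,-0.0014,0.012,0,0,0,0],
    [-0.0006,-0.0014,0.014,0,0,0,0],
    [-0.0006,-0.0014,0.014,0,0,0,0]
  ]
}}

```text
t: 6.45
eef_pos: [0.5119, -0.1506, 0.1838]
eef_rot: [-0.685, 0.729, 0.0, -0.0]
force: [-0.1, 0.8, -1.8]
finger_gap: 0.0171
grip_force: 49.7
```

Emit:
{"api": "servo_tool", "payload": {
  "increments": [
    [0,0,0.002,0,0,0,0],
    [0,0,0.004,0,0,0,0],
    [0,0,0.006,0,0,0,0],
    [0,0,0.006,0,0,0,0],
    [0,0,0.006,0,0,0,0]
  ]
}}

```text
t: 6.95
eef_pos: [0.5121, -0.1507, 0.1782]
eef_rot: [-0.685, 0.729, 0.0, -0.0]
force: [0.8, 0.9, -2.5]
finger_gap: 0.0172
grip_force: 49.7
```

Emit:
{"api": "servo_tool", "payload": {
  "increments": [
    [0,0,0.002,0,0,0,0],
    [0,0,0.004,0,0,0,0],
    [0,0,0.006,0,0,0,0],
    [0,0,0.006,0,0,0,0]
  ]
}}

```text
t: 7.35
eef_pos: [0.5119, -0.1506, 0.1718]
eef_rot: [-0.685, 0.729, 0.0, -0.0]
force: [-1.0, -0.6, -2.2]
finger_gap: 0.0173
grip_force: 49.7
```

Emit:
{"api": "servo_tool", "payload": {
  "increments": [
    [0,0,0.002,0,0,0,0],
    [0,0,0.004,0,0,0,0],
    [0,0,0.006,0,0,0,0],
    [0,0,0.008,0,0,0,0],
    [0,0,0.009,0,0,0,0],
    [0,0,0.009,0,0,0,0]
  ]
}}

```text
t: 7.95
eef_pos: [0.512, -0.1507, 0.1632]
eef_rot: [-0.685, 0.729, 0.0, -0.0]
force: [-2.4, -0.3, 0.9]
finger_gap: 0.0175
grip_force: 50.1
```

Emit:
{"api": "servo_tool", "payload": {
  "increments": [
    [0,0,0.001,0,0,0,0],
    [0,0,0.001,0,0,0,0],
    [0,0,0.001,0,0,0,0]
  ]
}}

```text
t: 8.25
eef_pos: [0.5121, -0.1508, 0.1631]
eef_rot: [-0.685, 0.729, -0.0, -0.0]
force: [-4.6, 0.0, 8.5]
finger_gap: 0.0171
grip_force: 51.3
```

Run:
```python
from h import *
s,T=pose();print(s["t"],s["eef_pos"],s["force"],s["ft_torque"],s["qpos"])
w=shot("wrist");si=shot("side")
print([(d["point"],d["p"]) for d in env.landmark_of("key","side")[:1]])
a=cv2.resize(w["color"][130:280,180:380],(400,300));b=cv2.resize(si["color"][120:220,240:373],(400,300),interpolation=cv2.INTER_CUBIC)
cv2.imwrite("pics/c5.png",np.hstack([a,b]))
```

```text
8.25 [ 0.51208307 -0.15078422  0.16310843] [-4.6498573   0.00903468  8.5262828 ] [ 0.10069603  1.21825241 -0.00560824] [-4.24500820e-01  4.34819552e-01 -4.27305895e-01  7.08275425e-01
 -3.96972724e-04 -1.93267237e+00]
[([0.5094, -0.1533, 0.0201], 0.77)]
```

View pics/c5.png

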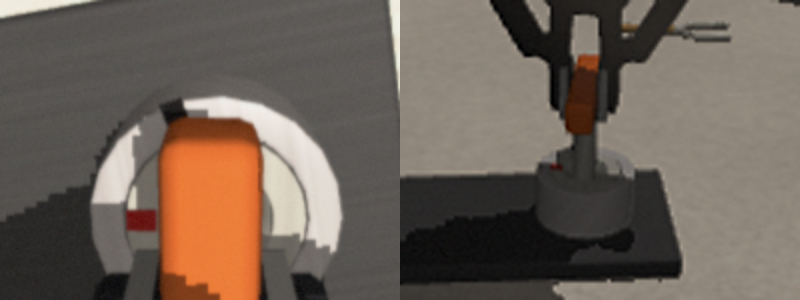

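The wrist crop (left) shows the red mark still at its start beside the seated key. The side crop (right) shows the shank down inside the boss, and the floor contact registers about 10 N. The key is home, so I'll ease the load and start turning clockwise.

Emit:
{"api": "servo_tool", "payload": {
  "increments": [
    [0,0.0006,-0.001,0,0,0,0],
    [0,0.0006,-0.001,0,0,0.08,0],
    [0,0.0006,-0.001,0,0,0.16,0],
    [0,0.0006,-0.001,0,0,0.24,0],
    [0,0.0006,-0.001,0,0,0.32,0],
    [0,0.0006,-0.001,0,0,0.4,0],
    [0,0.0006,-0.001,0,0,0.48,0],
    [0,0.0006,-0.001,0,0,0.56,0],
    [0,0.0006,-0.001,0,0,0.6,0],
    [0,0.0006,-0.001,0,0,0.6,0]
  ]
}}

```text
t: 9.4
eef_pos: [0.5113, -0.1508, 0.1632]
eef_rot: [-0.439, 0.899, -0.0, -0.0]
force: [-2.8, -1.2, 2.0]
finger_gap: 0.0173
grip_force: 50.3
```

Run:
```python
from h import *
s,T=pose();print(s["t"],s["eef_pos"],s["force"],s["ft_torque"],s["qpos"][5])
```

```text
9.4 [ 0.51131991 -0.15078451  0.16322472] [-2.81643705 -1.24589751  2.01486484] [-0.23053437  0.88859153  0.04970019] -1.3332733765492963
```

Forces stay low, so I'll continue towards the stop.

Emit:
{"api": "servo_tool", "payload": {
  "increments": [
    [0,0,0,0,0,0.08,0],
    [0,0,0,0,0,0.16,0],
    [0,0,0,0,0,0.24,0],
    [0,0,0,0,0,0.32,0],
    [0,0,0,0,0,0.4,0],
    [0,0,0,0,0,0.48,0],
    [0,0,0,0,0,0.54,0],
    [0,0,0,0,0,0.6,0],
    [0,0,0,0,0,0.65,0],
    [0,0,0,0,0,0.65,0]
  ]
}}

```text
t: 10.4
eef_pos: [0.5112, -0.1509, 0.1632]
eef_rot: [-0.129, 0.992, -0.0, -0.0]
force: [-5.1, -1.9, 2.9]
finger_gap: 0.0172
grip_force: 50.3
```

Run:
```python
from h import *
s,T=pose();print(s["t"],s["eef_pos"],s["force"],s["ft_torque"],s["qpos"][5])
```

```text
10.4 [ 0.51118669 -0.15085562  0.16318858] [-5.10175079 -1.90337908  2.87519992] [-0.40312231  1.03629889  0.03171046] -0.6840196850009631
```

Emit:
{"api": "servo_tool", "payload": {
  "increments": [
    [0,0,0,0,0,0.04,0],
    [0,0,0,0,0,0.08,0],
    [0,0,0,0,0,0.12,0],
    [0,0,0,0,0,0.12,0]
  ]
}}

```text
t: 10.8
eef_pos: [0.5112, -0.1509, 0.1632]
eef_rot: [-0.07, 0.998, -0.0, -0.0]
force: [-4.0, -1.6, 2.9]
finger_gap: 0.0172
grip_force: 50.3
```

Run:
```python
from h import *
s,T=pose();print(s["t"],s["eef_pos"],s["force"],s["ft_torque"],s["qpos"][5])
w=shot("wrist");cv2.imwrite("pics/w6.png",w["color"][100:300,150:410])
```

```text
10.8 [ 0.51120952 -0.15087208  0.16322551] [-3.96969817 -1.60701889  2.90804487] [-4.88355951e-01  1.18711053e+00 -4.46336516e-05] -0.5646773619267758
```

View pics/w6.png

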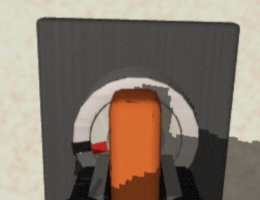

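The red mark (99,147) now sits almost against the black mark (82,148). I'll turn a little further to feel the stop.

Emit:
{"api": "servo_tool", "payload": {
  "increments": [
    [0,0,0,0,0,0.03,0],
    [0,0,0,0,0,0.06,0],
    [0,0,0,0,0,0.09,0],
    [0,0,0,0,0,0.09,0]
  ]
}}

```text
t: 11.25
eef_pos: [0.5112, -0.1509, 0.1633]
eef_rot: [-0.025, 1.0, -0.0, -0.0]
force: [-4.8, -1.9, 3.8]
finger_gap: 0.0174
grip_force: 50.3
```

Run:
```python
from h import *
s,T=pose();print(s["t"],s["eef_pos"],s["force"],s["ft_torque"],s["qpos"][5],s["effort"][5])
```

```text
11.25 [ 0.51119152 -0.15086548  0.16325453] [-4.79509702 -1.85073467  3.848371  ] [-0.51648386  1.25404122  0.02348627] -0.47444496165790423 0.1515823183581233
```

Emit:
{"api": "servo_tool", "payload": {
  "increments": [
    [0,0,0,0,0,0.03,0],
    [0,0,0,0,0,0.06,0],
    [0,0,0,0,0,0.08,0],
    [0,0,0,0,0,0.08,0]
  ]
}}

```text
t: 11.65
eef_pos: [0.5111, -0.1508, 0.1632]
eef_rot: [0.015, 1.0, -0.0, -0.001]
force: [-5.3, -2.4, 3.0]
finger_gap: 0.0168
grip_force: 50.3
```

Run:
```python
from h import *
s,T=pose();print(s["t"],s["eef_pos"],s["force"],s["ft_torque"],s["qpos"][5],s["effort"][5])
w=shot("wrist");cv2.imwrite("pics/w7.png",cv2.resize(w["color"][150:300,180:380],(600,450)))
```

```text
11.65 [ 0.5111272  -0.15084525  0.16319823] [-5.34914843 -2.41778661  2.99511095] [-0.56393915  1.29710582  0.10182791] -0.39486182966983613 0.2173916157335043
```

View pics/w7.png

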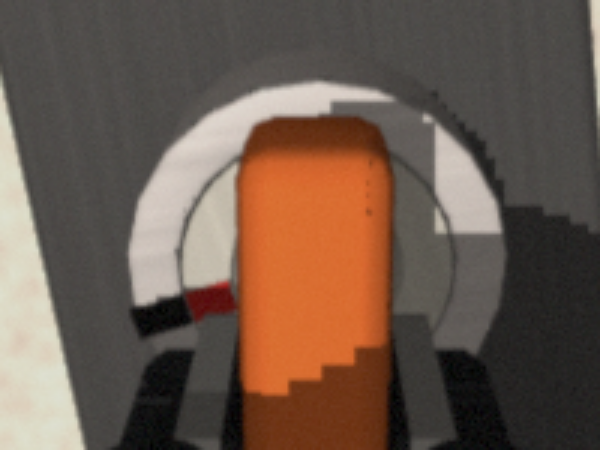

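The red mark is now in line with the black mark, at (210,300) and (160,315), and torque is rising, so the screw is at its stop. I'll release and rise.

Emit:
{"api": "servo_tool", "payload": {
  "increments": [
    [0,0,0,0,0,0,0.03],
    [0,0,0,0,0,0,0.05],
    [0,0,0,0,0,0,0.05],
    [0,0,0,0,0,0,0.05],
    [0,0,-0.02,0,0,0,0.05],
    [0,0,-0.05,0,0,0,0.05],
    [0,0,-0.09,0,0,0,0.05],
    [0,0,-0.13,0,0,0,0.05],
    [0,0,-0.15,0,0,0,0.05],
    [0,0,-0.15,0,0,0,0.05]
  ]
}}

```text
t: 12.7
eef_pos: [0.5133, -0.1512, 0.3168]
eef_rot: [0.016, 1.0, -0.001, 0.003]
force: [0.1, -0.1, 0.0]
finger_gap: 0.0501
grip_force: 0.0
```

Run:
```python
from h import *
s,T=pose();print(s["t"],s["eef_pos"],s["force"],s["finger_gap"])
w=shot("wrist");si=shot("side")
for c in("side","wrist"): print([(d["point"],d["p"]) for d in env.landmark_of("key",c)[:1]])
a=cv2.resize(w["color"],(400,300));b=cv2.resize(si["color"][120:220,240:373],(400,300),interpolation=cv2.INTER_CUBIC)
cv2.imwrite("pics/c8.png",np.hstack([a,b]))
```

```text
12.7 [ 0.51331021 -0.15122673  0.31681227] [ 0.12520521 -0.09594168  0.02321537] 0.050126423915425655
[([0.5099, -0.1521, 0.0213], 0.68)]
[([0.5147, -0.1478, 0.0176], 0.97)]
```

View pics/c8.png

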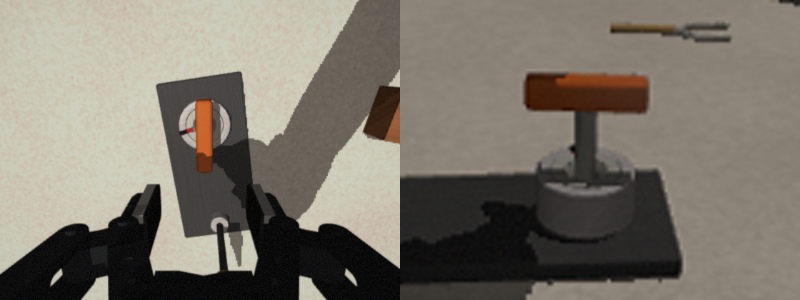

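The wrist crop (left) shows the key in the screw with the red and black marks aligned. The side crop (right) shows it upright and seated, and nothing is touching the gripper.

```bash
python3 -c "
from plant import env
print(env.sign_off())"
```

```text
the job is handed in; nothing more can be done
None
```

I seated the orange key fully home and turned the screw clockwise to its stop with the red and black marks aligned, then let go with the key standing upright and the blue tool left untouched in its rack; the job is handed in at about 13 s, but sign-off returned no verdict.

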